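# Close the filter lid of the bench dust extractor and hold it on its seal

### The arm

A 6-joint arm with a two-finger parallel gripper is mounted at the origin on the work surface. World frame = base frame: x ahead of the robot, y to its left, z up, the work surface at z = 0. Lengths are in m, angles in rad, forces in N, time in s.
With the tool pointing down it reaches from about 0.3 to 0.875 m from the base axis. Payload 6.4 kg.
Tool frame: the origin (TCP) lies at the very end of the fingers, on their centre line; the grasp point (between the pads) lies 19 mm behind it; z points along the fingers, y is the line along which they close (so a half turn about z gives the same grasp; the last joint's range is limited). The gripper opens to 88 mm and grips with 3 to 60 N. Pads are 18 mm wide; open, the fingers measure 123 mm over their backs; the gripper's body (75 mm by 187 mm) begins 45 mm behind the grasp point.
Start: joints at [-1.447, 0.181, 1.607, -0, 1.354, -0.206], TCP at [0.186, -0.544, 0.239] pointing down, gripper open.
Joint ranges: [-2.99, 2.99], [-0.89, 2.07], [0.3, 2.58], [-1.14, 4.28], [0, 2.63], [-3.12, 3.12]. Speed limits (rad/s): [2.57, 2.57, 3.01, 3.14, 3.14, 3.14].

### API

Orientations are given as a unit quaternion [x, y, z, w].
In Python, from bench import arm, viewer, hand_in gives the robot as it stands. The module is installed in compiled form; this text tells all that it offers.
- The arm moves only by the tool servo_tool, never from a script. Its argument "rows" is a list of rows, each an object of numbers: "tx", "ty", "tz": the shift along the tool's x, y, z in units of 800 mm (1.0 is 800 mm); "roll": the turn about the tool's z in units of 180 degrees (1.0 is 180 degrees). In form: [{"tx": .., "ty": .., "tz": .., "roll": ..}, ...]. A call has 1 to 12 rows; each row is the pose to reach, as a shift and turn from the pose commanded when the call began, along the tool's axes at that moment, turning the shorter way round; what a row does not reach only later rows make up. A row lasts 1/10 s, in which the tool goes at most 50 mm and 8.59 degrees, less where a joint would pass 70% of its speed; a pose out of reach is approached as far as the arm can. A call with a number of a shift or a turn outside -1 to 1 is refused whole. A call with a gripper value outside its range is refused whole. "grip" is the closure, from -1 (fully open) to 1 (shut), so that 0 is half open, set as the call begins (left out, the last holds). The fingers move at their own pace and stop on an object; the grip force is fixed at half the most. Time passes only in rows, so rows that repeat a pose let the fingers close. It gives the time, the measured TCP pose, the force, the opening and the grip force at its end, in the units of the state.
- arm.read_state(): the state, without advancing time (a new reading comes with each control period).
- viewer.grab_frame(name): name is "side" or "top" or "wrist"; returns the picture (384x512x3 uint8, red, green, blue); there is no depth.
- viewer.camera_params(name): a dict with "K" (3x3 intrinsics, pixels), "cam_to_world" (4x4, takes a point from camera to world coordinates). Camera axes: x right, y down, z forward; pixel columns grow to the right and rows downward; lengths in m; the calibration is good to about 2 mm. A picture is of the moment at which its call begins: read the wrist's pose just before it. camera_params takes no time and is no camera call; for the wrist camera it gives the pose at the moment of the call.
- hand_in(): hands the job in; it is judged then, once.
The state is a dict: "t": time; "joint_positions": joint angles; "joint_velocities": joint speeds; "tau": joint torques, N m; "tool_pos": TCP position; "tcp_rot": TCP orientation; "wrist_force": force on the tool from outside, world axes, zero at the start; "wrist_torque": the same for the moment, N m; "grip_width": opening from 0.0 (shut) to 1.0 (fully open); "finger_force": force on a finger pad.
Only numpy, scipy, OpenCV 4.12 (cv2) and the standard library are available. Lean on these libraries where they do the work, as an engineer would, in place of code of your own. Each camera call takes 0.05 s, during which the arm holds its last target. There are 200 camera calls.

### The job

I have just put a new filter in the jeweller's bench dust extractor. Swing the LED lamp arm right out from over it, turn the wing of the quarter-turn fastener until it stands in line with the slot of the open lid (along the lid's hinge line), then swing the lid shut over the wing and press it fully down on its foam seal. Finish holding the lid down there with the wing still in line, so that I can turn the fastener and lock it, and leave the other things on the bench where they are.

Things in the scene. Friction and masses are not known exactly. Their poses are not given: they have to be found in the camera images.
- extractor: Grey sheet-steel dust extractor, fixed on the bench: 316 mm long (x -115 to 201) x 260 mm wide (y +-130), flat deck 112 mm above the bench; a 52 mm spigot sticks out 35 mm at the front. Origin: under the centre of the filter bay, at bench height; x points to the motor section at the back, away from the robot; y to its left, where the lid is hinged; z up. Yaw within 14 degrees.
- filter_bay (a point): Centre of the 150 x 120 mm filter opening at deck height, at (0, 35, 112) mm in the extractor's frame; the pale paper filter lies in it. A black foam seal 12 mm wide runs round it, standing about 5 mm above the deck at its right-hand strip (extractor y -27 to -39) and less towards the hinge.
- lid: The lid: flat aluminium panel 200 mm (along the hinge) x 215 mm x 4 mm, about 0.35 kg, no handle, standing 80 to 97 degrees open at the start (stop at 103). Origin on the hinge line at mid-thickness; it runs from there along its own -y; its own z is the normal of its outer face (up when shut, to the left when open). Shut, it covers extractor y 115 to -100, its top 118 mm above the bench.
- lid_slot (a point): centre of the lid's slot on the outer face: slot 54 mm along the hinge line x 24 mm, 185 mm from the hinge, through the panel. The wing passes through it when it is in line to within about 12 degrees; if not, the lid stops on the wing about 9 degrees open.
- lid_edge (a point): Middle of the lid's free edge, on the outer face, 215 mm from the hinge. 118 mm above the bench when the lid is fully shut, 125 mm when it just rests on the seal.
- lid_hinge (a point): Middle of the hinge line, fixed at (0, 115, 116) mm in the extractor's frame, along the extractor's x. Friction hinge (0.45 N m): the lid stays where it is left. Below about 2 degrees it squeezes the seal: to shut it fully takes about 9 N near the slot, 12 N at 135 mm from the hinge, after which it is on a hard stop; let go, it springs back up to over 1 degree.
- fastener (a joint): turn of the fastener in rad, counter-clockwise from above: 0 when the wing is in line with the slot (wing along the extractor's x), 1.57 across it; starts at 0.75 to 1.4; stops at +-1.6. Stays where it is left (0.06 N m friction).
- wing (a point): middle of the steel fastener wing, 21 mm above the deck, at (0, -69, 133) mm in the extractor's frame, on the turning axis (vertical). The wing is an upright flat blade 40 mm long (along this point's x) x 9 mm thick (its y) x 26 mm high, from 8 to 34 mm above the deck, on a 12 mm stud.
- lamp_stand: lamp foot and column, fixed on the bench to the right of and behind the fastener: foot 110 mm across, column 18 mm across, up to z 250 mm. Origin under its middle.
- lamp (a joint): swing of the lamp arm in rad: near 0 (0.06 to 0.22 at the start) it hangs over the fastener; it grows counter-clockwise from above, swinging towards the robot and then to the right, away from the lid; stop at 2.0. Light friction (0.12 N m), stays where it is left.
- lamp_pivot (a point): on the lamp's vertical pivot axis, at mid-height of the bar, 260 mm above the bench.
- lamp_tip (a point): on the middle line of the lamp bar, 300 mm from the pivot and 10 mm short of the bar's end; its x points from the pivot outward along the bar. The white bar is 180 mm long (130 to 310 mm from the pivot) x 45 mm wide x 18 mm high, from 251 to 269 mm above the bench; a 16 mm wide arm joins it to the pivot.
- file: bystander: flat file 210 mm, light wooden handle. Origin near its middle, on the bench.
- pliers: bystander: small pliers, 140 mm, black grips. Origin near the joint, underside.
- bench_block: bystander: steel block 65 x 65 x 20 mm. Origin centre of its underside.
- jar: bystander: glass jar 54 mm across, 70 mm high. Origin centre of its underside.
- ring_clamp: bystander: wooden ring clamp 124 mm long with a brass band. Origin at its middle, underside.
- hammer: bystander: small hammer 210 mm long. Origin on the handle, at bench height.
- tin: bystander: round metal tin 56 mm across, 22 mm high, on the extractor's motor section. Origin centre of its underside.
- old_filter: bystander: the old filter cartridge 146 x 116 x 34 mm, to the left of the extractor. Origin centre of its underside.

How it is judged:
On the way, in this order (a step that is already met when the one before it is completed fails the run):
1. the lamp bar is swung clear of the extractor, to its right (y of lamp_tip in the frame of extractor below -0.16 m), for 0.2 s.
2. the fastener's wing stands in line with the slot, the lid still open (angle between the x axis of wing and the x axis of extractor, either way round below 0.17 rad and z of lid_edge in the frame of extractor above 0.2 m), for 0.2 s.
3. the lid is pressed fully down over the wing (z of lid_edge in the frame of extractor below 0.1205 m and contact force between the fingers and lid above 3 N), for 0.3 s.
At the end, for the whole second after the job is handed in: The fingers press on the lid with more than 3 N and hold it fully shut (its free edge within 2.5 mm of 118 mm above the bench), the wing is still in line with the slot to within 10 degrees, and the lamp bar's tip is still at least 30 mm outside the extractor's right side (all of step 3 and angle between the x axis of wing and the x axis of extractor, either way round below 0.17 rad and y of lamp_tip in the frame of extractor below -0.16 m); the arm keeps its last pose, push and grip.
It fails at once if a bystander is shifted by more than 30 mm (distance of any of file, pliers, bench_block, jar, ring_clamp, hammer, tin, old_filter from where it was at the start of the episode above 0.03 m).
It also fails if it takes over 72 s, if anything falls off the work surface, if the arm or the gripper's body presses on something with over 40 N, if the wrist force passes 120 N, or if a joint passes its speed limit or range.

## Working session

There is one attempt and no reset: what is moved stays moved. The work goes in short steps, Python scripts to look and compute and a tool call to move; the robot and the scene stay as the last step left them, time stands still between calls to the robot, and variables do not carry over. Pictures are saved under pics/ and viewed, at most 10 in all, crops included, and the job is handed in when it is done.

Besides the shell and the picture viewer there is one more tool, called by a JSON object that holds its "fn" and its "kwargs". servo_tool: Moves the arm, as the interface text tells. Its arguments: {"type":"object","properties":{"rows":{"type":"array","items":{"type":"object","properties":{"tx":{"type":"number"},"ty":{"type":"number"},"tz":{"type":"number"},"roll":{"type":"number"}}}},"grip":{"type":"number"}},"required":["rows"]}

```bash
mkdir -p pics; python3 - <<'E'
from bench import arm, viewer
import cv2, numpy as np
s=arm.read_state(); print(s['t'],s['tool_pos'],s['tcp_rot'],s['grip_width'])
for n in('side','top'):
    f=viewer.grab_frame(n); cv2.imwrite(f'pics/{n}0.png',f[:,:,::-1]); p=viewer.camera_params(n); print(n,np.round(p['K'],1).tolist(),np.round(p['cam_to_world'],4).tolist())
E
```

```text
0.0 [ 0.18614564 -0.54348044  0.23783864] [ 9.86434362e-01  1.64154000e-01  1.60317303e-05 -8.44834364e-04] 1.0034274422629113
side [[415.3, 0.0, 254.1], [0.0, 415.3, 188.9], [0.0, 0.0, 1.0]] [[0.8369, -0.4111, 0.3614, 0.0631], [-0.5472, -0.6109, 0.5721, -0.7668], [-0.0144, -0.6766, -0.7362, 1.1814], [0.0, 0.0, 0.0, 1.0]]
top [[498.1, 0.0, 258.1], [0.0, 498.1, 200.1], [0.0, 0.0, 1.0]] [[-0.0213, -0.9814, 0.1909, 0.2352], [-0.9997, 0.0227, 0.0052, 0.0381], [-0.0094, -0.1908, -0.9816, 1.6906], [0.0, 0.0, 0.0, 1.0]]
```

View pics/side0.png

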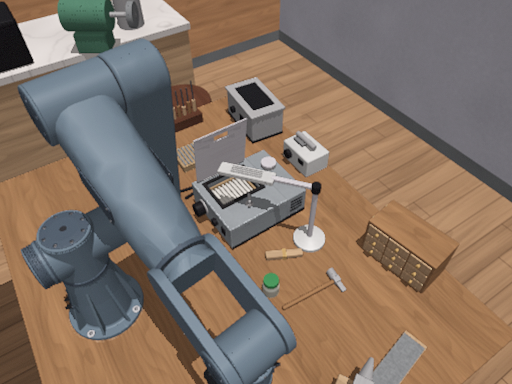

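View pics/top0.png

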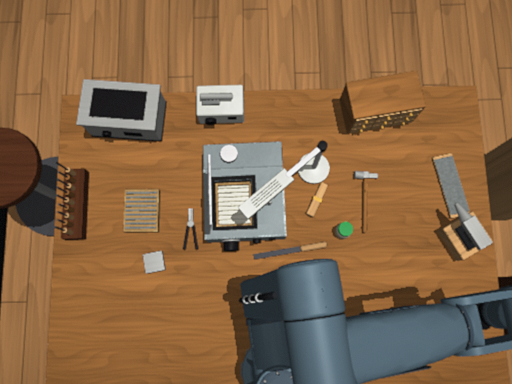

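The side view shows the extractor near (250,195), with the lid standing open behind it, the lamp bar at (245,173) and the column at (312,215). The top view shows the deck roughly from (203,143) to (286,240), the lamp pivot at (322,146), the bar end at (238,215), and the jar, ring clamp and hammer to the right.

```bash
python3 - <<'E'
import cv2
a=cv2.imread('pics/top0.png')[130:270,180:380]; cv2.imwrite('pics/c1.png',cv2.resize(a,None,fx=4,fy=4,interpolation=cv2.INTER_CUBIC))
a=cv2.imread('pics/side0.png')[115:260,170:350]; cv2.imwrite('pics/c2.png',cv2.resize(a,None,fx=4,fy=4,interpolation=cv2.INTER_CUBIC))
E
```

```text
(no output)
```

View pics/c1.png

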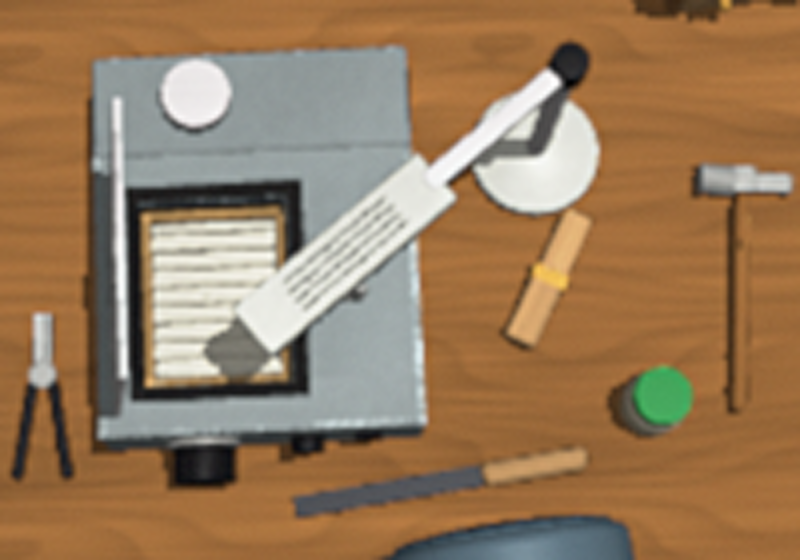

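View pics/c2.png

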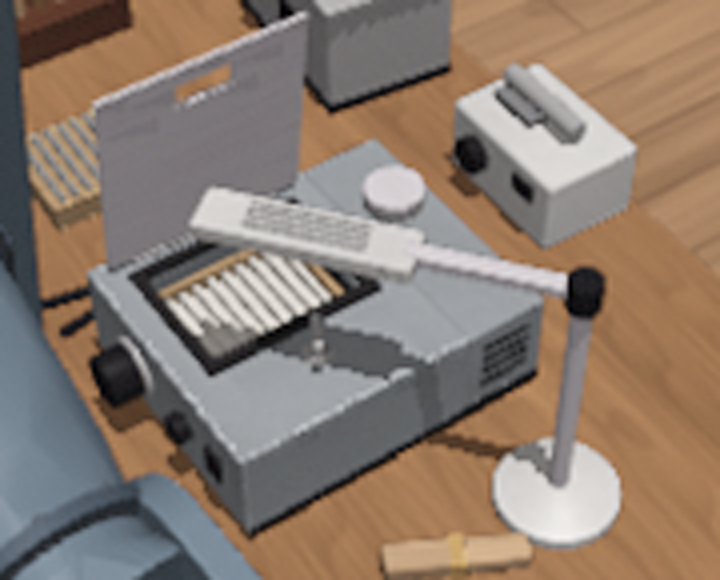

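Crops: in the top view the deck corners are at crop (95,60), (405,47), (425,425), (98,438); the pivot is at (570,62) and the bar end near (254,336). In the side view the wing is at crop (318,340), under the lamp.

```bash
cat > h.py <<'E'
import numpy as np, cv2
from bench import arm, viewer
from scipy.spatial.transform import Rotation as R
def ray(n,uv,p=None):
    p=p or viewer.camera_params(n); T=np.array(p['cam_to_world']); d=T[:3,:3]@np.linalg.solve(np.array(p['K']),[uv[0],uv[1],1]); return T[:3,3],d
def onz(n,uv,z,p=None):
    o,d=ray(n,uv,p); return o+d*(z-o[2])/d[2]
def tri(rs):
    A=0;b=0
    for o,d in rs:
        d=d/np.linalg.norm(d); P=np.eye(3)-np.outer(d,d); A=A+P; b=b+P@o
    return np.linalg.solve(A,b)
def totool(w):  # world shift -> tool units
    return np.round(R.from_quat(arm.read_state()['tcp_rot']).inv().apply(w)/0.8,4)
E
python3 - <<'E'
from h import *
T=lambda u,v:(180+u/4,130+v/4)
S=lambda u,v:(170+u/4,115+v/4)
c=[onz('top',T(*q),.112)[:2] for q in((95,60),(405,47),(425,425),(98,438))]
m=np.array([[.201,.13],[.201,-.13],[-.115,-.13],[-.115,.13]]); c=np.array(c)
mc=m-m.mean(0); cc=c-c.mean(0); th=np.arctan2((mc[:,0]*cc[:,1]-mc[:,1]*cc[:,0]).sum(),(mc*cc).sum())
Rz=np.array([[np.cos(th),-np.sin(th)],[np.sin(th),np.cos(th)]]); o=c.mean(0)-Rz@m.mean(0)
print('yaw',np.degrees(th),'o',o,'res',(m@Rz.T+o-c).round(3).tolist())
# seal outer: x +-87, y 35+-72
for q in((130,190),(298,182),(308,393),(132,400)): print('seal',(onz('top',T(*q),.116)[:2]-o)@Rz)
w=Rz@[0,-.069]+o; print('wing',w)
pv=onz('top',T(570,62),.27); tip=onz('top',T(254,336),.269)
print('pivot',pv,'barend',tip,(pv[:2]-o)@Rz, np.linalg.norm(pv-tip),'tri',tri([ray('top',T(570,62)),ray('side',S(586,285))]))
for n,q in(('pliers',(42,375)),('file0',(297,507)),('file1',(585,458)),('clamp0',(520,335)),('clamp1',(578,215)),('jar',(662,395)),('ham',(738,410)),('hh',(700,180))): print(n,onz('top',T(*q),.02).round(3))
print('lid top',[tri([ray('top',T(*a)),ray('side',S(*b))]).round(3).tolist() for a,b in(((117,97),(305,17)),((124,380),(97,103)))], np.round(Rz@[.1,.115]+o,3),np.round(Rz@[-.1,.115]+o,3))
E
```

```text
yaw 0.902151049095224 o [0.53444575 0.09091567] res [[0.002, 0.002], [0.001, -0.002], [-0.001, -0.0], [-0.001, -0.0]]
seal [0.08684035 0.1006723 ]
seal [ 0.08815708 -0.03605297]
seal [-0.0848768  -0.03785424]
seal [-0.08512552  0.10243751]
wing [0.53553215 0.02192423]
pivot [ 0.67193733 -0.14891869  0.27      ] barend [0.47169517 0.08857869 0.269     ] [ 0.13369838 -0.24196942] 0.31064919835551186 tri [ 0.67412717 -0.14986562  0.26464204]
pliers [0.484 0.278 0.02 ]
file0 [0.368 0.064 0.02 ]
file1 [ 0.403 -0.179  0.02 ]
clamp0 [ 0.509 -0.128  0.02 ]
clamp1 [ 0.612 -0.182  0.02 ]
jar [ 0.455 -0.246  0.02 ]
ham [ 0.441 -0.309  0.02 ]
hh [ 0.64  -0.289  0.02 ]
lid top [[0.638, 0.182, 0.319], [0.437, 0.176, 0.325]] [0.633 0.207] [0.433 0.204]
```

{"fn": "servo_tool", "kwargs": {"rows": [{"tz":-0.125,"roll":-0.1},{"tz":-0.125,"roll":-0.395},{"tz":-0.125,"roll":-0.395},{"tz":-0.125,"roll":-0.395},{"tz":-0.125,"roll":-0.395},{"tz":-0.125,"roll":-0.395},{"tz":-0.125,"roll":-0.395},{"tz":-0.125,"roll":-0.395},{"tz":-0.125,"roll":-0.395},{"tz":-0.125,"roll":-0.395},{"tz":-0.125,"roll":-0.395}], "grip": 1}}

```text
schema error: expected keys tx, ty, tz, roll
```

{"fn": "servo_tool", "kwargs": {"rows": [{"tx":0,"ty":0,"tz":-0.125,"roll":-0.1},{"tx":0,"ty":0,"tz":-0.125,"roll":-0.395},{"tx":0,"ty":0,"tz":-0.125,"roll":-0.395},{"tx":0,"ty":0,"tz":-0.125,"roll":-0.395},{"tx":0,"ty":0,"tz":-0.125,"roll":-0.395},{"tx":0,"ty":0,"tz":-0.125,"roll":-0.395},{"tx":0,"ty":0,"tz":-0.125,"roll":-0.395},{"tx":0,"ty":0,"tz":-0.125,"roll":-0.395},{"tx":0,"ty":0,"tz":-0.125,"roll":-0.395},{"tx":0,"ty":0,"tz":-0.125,"roll":-0.395},{"tx":0,"ty":0,"tz":-0.125,"roll":-0.395}], "grip": 1}}

```text
t: 1.2
tool_pos: [0.1862, -0.5439, 0.3384]
tcp_rot: [0.708, 0.707, 0.0, -0.0]
wrist_force: [-0.2, 0.7, -0.1]
grip_width: 0.026
finger_force: 0.0
```

{"fn": "servo_tool", "kwargs": {"rows": [{"tx":0.79,"ty":0.474,"tz":0,"roll":0},{"tx":0.79,"ty":0.474,"tz":0,"roll":0},{"tx":0.79,"ty":0.474,"tz":0,"roll":0},{"tx":0.79,"ty":0.474,"tz":0,"roll":0},{"tx":0.79,"ty":0.474,"tz":0,"roll":0},{"tx":0.79,"ty":0.474,"tz":0,"roll":0},{"tx":0.79,"ty":0.474,"tz":0,"roll":0},{"tx":0.79,"ty":0.474,"tz":0,"roll":0},{"tx":0.79,"ty":0.474,"tz":0,"roll":0},{"tx":0.79,"ty":0.474,"tz":0,"roll":0},{"tx":0.79,"ty":0.474,"tz":0,"roll":0},{"tx":0.79,"ty":0.474,"tz":0,"roll":0}]}}

```text
t: 2.4
tool_pos: [0.4956, -0.0274, 0.3389]
tcp_rot: [0.708, 0.707, 0.0, 0.0]
wrist_force: [1.7, -1.5, -1.1]
grip_width: 0.006
finger_force: 0.0
```

{"fn": "servo_tool", "kwargs": {"rows": [{"tx":0.12,"ty":0.07,"tz":0,"roll":0},{"tx":0.12,"ty":0.07,"tz":0,"roll":0},{"tx":0.12,"ty":0.07,"tz":0,"roll":0},{"tx":0.12,"ty":0.07,"tz":0,"roll":0},{"tx":0.12,"ty":0.07,"tz":0,"roll":0}]}}

```text
t: 2.9
tool_pos: [0.5505, 0.0658, 0.3384]
tcp_rot: [0.707, 0.707, -0.001, -0.0]
wrist_force: [-0.7, 0.0, -1.0]
grip_width: 0.006
finger_force: 0.0
```

{"fn": "servo_tool", "kwargs": {"rows": [{"tx":0.036,"ty":0.024,"tz":0,"roll":0},{"tx":0.036,"ty":0.024,"tz":0.04,"roll":0},{"tx":0.036,"ty":0.024,"tz":0.08,"roll":0},{"tx":0.036,"ty":0.024,"tz":0.13,"roll":0},{"tx":0.036,"ty":0.024,"tz":0.13,"roll":0}]}}

```text
t: 3.4
tool_pos: [0.5663, 0.0934, 0.2293]
tcp_rot: [0.708, 0.706, -0.004, -0.004]
wrist_force: [0.1, 0.7, -0.9]
grip_width: 0.0
finger_force: 0.0
```

{"fn": "servo_tool", "kwargs": {"rows": [{"tx":-0.034,"ty":-0.027,"tz":0,"roll":0},{"tx":-0.052,"ty":-0.055,"tz":0,"roll":0},{"tx":-0.072,"ty":-0.08,"tz":0,"roll":0},{"tx":-0.095,"ty":-0.103,"tz":0,"roll":0},{"tx":-0.121,"ty":-0.124,"tz":0,"roll":0},{"tx":-0.148,"ty":-0.142,"tz":0,"roll":0},{"tx":-0.177,"ty":-0.156,"tz":0,"roll":0},{"tx":-0.208,"ty":-0.168,"tz":0,"roll":0},{"tx":-0.24,"ty":-0.177,"tz":0,"roll":0},{"tx":-0.272,"ty":-0.182,"tz":0,"roll":0},{"tx":-0.305,"ty":-0.183,"tz":0,"roll":0},{"tx":-0.337,"ty":-0.182,"tz":0,"roll":0}]}}

```text
t: 4.6
tool_pos: [0.4243, -0.1768, 0.2374]
tcp_rot: [0.708, 0.706, 0.0, 0.002]
wrist_force: [0.5, 0.7, 0.6]
grip_width: 0.006
finger_force: 0.3
```

{"fn": "servo_tool", "kwargs": {"rows": [{"tx":-0.032,"ty":0.005,"tz":0,"roll":0},{"tx":-0.064,"ty":0.013,"tz":0,"roll":0},{"tx":-0.094,"ty":0.025,"tz":0,"roll":0},{"tx":-0.114,"ty":0.035,"tz":0,"roll":0},{"tx":-0.114,"ty":0.035,"tz":0,"roll":0},{"tx":-0.08,"ty":0.02,"tz":0,"roll":0},{"tx":-0.06,"ty":0.02,"tz":-0.05,"roll":0},{"tx":-0.06,"ty":0.02,"tz":-0.1,"roll":0}]}}

```text
t: 5.4
tool_pos: [0.4387, -0.2197, 0.3156]
tcp_rot: [0.707, 0.707, 0.0, -0.002]
wrist_force: [0.7, -0.7, 0.4]
grip_width: 0.003
finger_force: 0.0
```

```bash
python3 - <<'E'
from h import *
f=viewer.grab_frame('top')[:,:,::-1]; cv2.imwrite('pics/top1.png',f)
g=viewer.grab_frame('side')[:,:,::-1]; cv2.imwrite('pics/side1.png',g)
a=cv2.resize(f[130:300,190:380],None,fx=2,fy=2.,interpolation=2); b=cv2.resize(g[115:285,170:370],None,fx=2,fy=2,interpolation=2)
cv2.imwrite('pics/c3.png',np.hstack([a,b]))
E
```

```text
(no output)
```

View pics/c3.png

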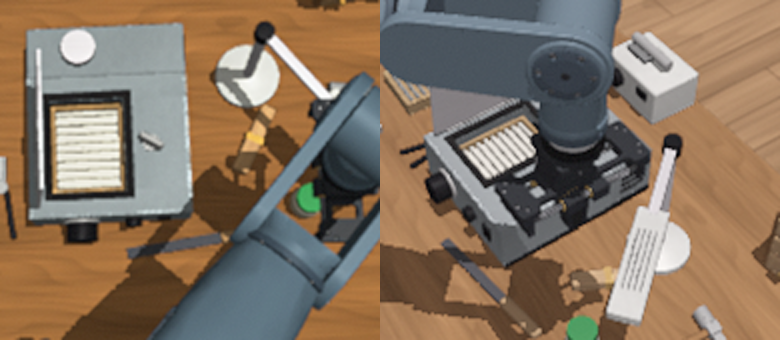

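The lamp arm now points right and towards the robot, clear of the extractor (panel bar end near (625,315)). The wing shows at left panel (150,140), tilted. I'll look closer with the wrist camera.

{"fn": "servo_tool", "kwargs": {"rows": [{"tx":0.15,"ty":0.06,"tz":0,"roll":0},{"tx":0.3,"ty":0.1,"tz":0,"roll":0},{"tx":0.3,"ty":0.1,"tz":0,"roll":0},{"tx":0.3,"ty":0.1,"tz":0,"roll":0},{"tx":0.3,"ty":0.1,"tz":0,"roll":0},{"tx":0.3,"ty":0.1,"tz":0,"roll":0},{"tx":0.3,"ty":0.1,"tz":0,"roll":0},{"tx":0.3,"ty":0.1,"tz":0,"roll":0}], "grip": -1}}

```text
t: 6.3
tool_pos: [0.52, 0.0167, 0.3149]
tcp_rot: [0.707, 0.707, -0.0, 0.0]
wrist_force: [-0.2, 0.1, -0.4]
grip_width: 0.705
finger_force: 0.0
```

```bash
python3 - <<'E'
from h import *
p=viewer.camera_params('wrist'); f=viewer.grab_frame('wrist')[:,:,::-1]; cv2.imwrite('pics/w1.png',f)
np.save('w1.npy',{k:np.array(v) for k,v in p.items()},allow_pickle=True)
print(np.round(p['K'],1).tolist(),np.round(p['cam_to_world'],3).tolist(), arm.read_state()['tool_pos'])
E
```

```text
[[284.3, 0.0, 255.8], [0.0, 284.3, 190.5], [0.0, 0.0, 1.0]] [[1.0, -0.001, -0.002, 0.52], [-0.002, -0.962, -0.273, 0.087], [-0.001, 0.273, -0.962, 0.46], [0.0, 0.0, 0.0, 1.0]] [0.52011395 0.01633156 0.31489854]
```

View pics/w1.png

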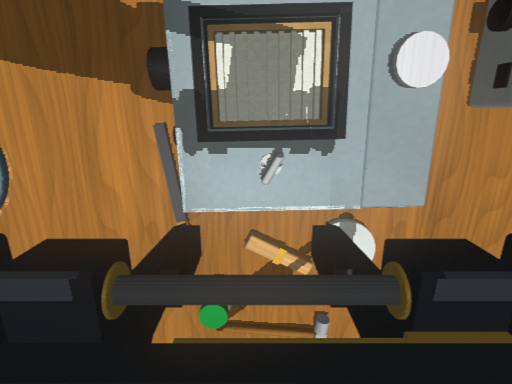

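Wing blade in the wrist view runs from about (265,182) to (281,152), with the seal above it. I'll get its axis with a crop threshold and triangulate its height with the top view.

```bash
python3 - <<'E'
from h import *
p=np.load('w1.npy',allow_pickle=True).item()
a,b=onz('w',(281.5,153),.146,p),onz('w',(265,182),.146,p); d=a-b
print(a.round(4),b.round(4),np.linalg.norm(d),'ang deg',np.degrees(np.arctan2(d[1],d[0])),'mid',(a+b)/2)
print('tri', tri([ray('w',(273,167.5),p),ray('top',(190+150/2,130+140/2))]))
for q in((182,211),(425,206)): print('deck right corners',onz('w',q,.112,p).round(4))
for q in((196,141),(347,137)): print('seal',onz('w',q,.117,p).round(4))
f=cv2.imread('pics/w1.png')[140:195,245:300]; g=cv2.resize(f,None,fx=8,fy=8,interpolation=2)
t=cv2.imread('pics/top1.png')[185:215,250:282]; g2=cv2.resize(t,(440,440),interpolation=2)
cv2.imwrite('pics/c4.png',np.hstack([g,g2[:440]]) if g.shape[0]==440 else g)
E
```

```text
[0.5476 0.0404 0.146 ] [0.5296 0.0073 0.146 ] 0.03764820041313982 ang deg 61.4081796348 mid [0.53860324 0.02387839 0.146     ]
tri [0.53780829 0.02353376 0.13918136]
deck right corners [ 0.4231 -0.0399  0.112 ]
deck right corners [ 0.7375 -0.0334  0.112 ]
seal [0.4477 0.0507 0.117 ]
seal [0.6277 0.0551 0.117 ]
```

View pics/c4.png

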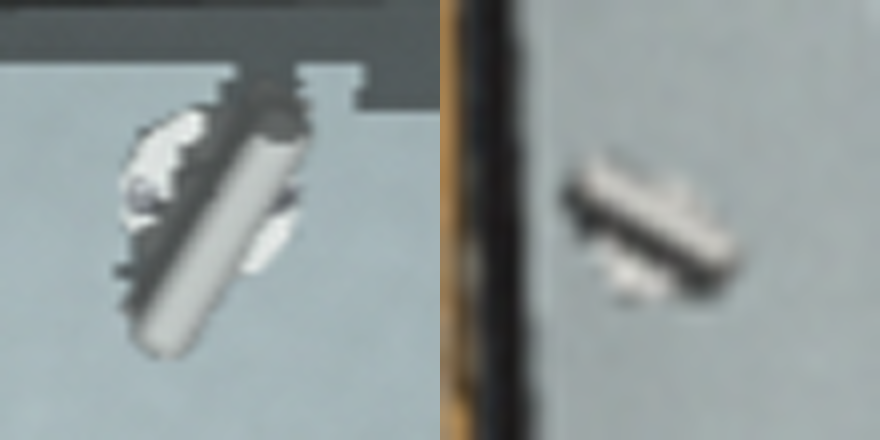

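Triangulated wing centre is about (0.537,0.0225), with its axis at 61.4° in world; the extractor's yaw is about 1.1°. Next: roll, descend and grip.

{"fn": "servo_tool", "kwargs": {"rows": [{"tx":0.007,"ty":0.021,"tz":0,"roll":0.04},{"tx":0.007,"ty":0.021,"tz":0.05,"roll":0.08},{"tx":0.007,"ty":0.021,"tz":0.1,"roll":0.12},{"tx":0.007,"ty":0.021,"tz":0.13,"roll":0.159},{"tx":0.007,"ty":0.021,"tz":0.17,"roll":0.159},{"tx":0.007,"ty":0.021,"tz":0.2,"roll":0.159},{"tx":0.007,"ty":0.021,"tz":0.22,"roll":0.159},{"tx":0.007,"ty":0.021,"tz":0.235,"roll":0.159},{"tx":0.007,"ty":0.021,"tz":0.238,"roll":0.159},{"tx":0.007,"ty":0.021,"tz":0.238,"roll":0.159}], "grip": -1}}

```text
t: 7.35
tool_pos: [0.5375, 0.0224, 0.1245]
tcp_rot: [0.86, 0.51, -0.0, 0.0]
wrist_force: [0.1, -0.5, 0.0]
grip_width: 1.0
finger_force: 0.0
```

{"fn": "servo_tool", "kwargs": {"rows": [{"tx":0,"ty":0,"tz":0,"roll":0},{"tx":0,"ty":0,"tz":0,"roll":0},{"tx":0,"ty":0,"tz":0,"roll":0},{"tx":0,"ty":0,"tz":0,"roll":0},{"tx":0,"ty":0,"tz":0,"roll":0},{"tx":0,"ty":0,"tz":0,"roll":0},{"tx":0,"ty":0,"tz":0,"roll":0},{"tx":0,"ty":0,"tz":0,"roll":0}], "grip": 1}}

```text
t: 8.15
tool_pos: [0.5373, 0.0233, 0.1243]
tcp_rot: [0.86, 0.51, -0.0, -0.0]
wrist_force: [-0.1, -1.2, -0.4]
grip_width: 0.293
finger_force: 0.0
```

{"fn": "servo_tool", "kwargs": {"rows": [{"tx":0,"ty":0,"tz":0,"roll":0},{"tx":0,"ty":0,"tz":0,"roll":0},{"tx":0,"ty":0,"tz":0,"roll":0},{"tx":0,"ty":0,"tz":0,"roll":0},{"tx":0,"ty":0,"tz":0,"roll":0}]}}

```text
t: 8.65
tool_pos: [0.5388, 0.0225, 0.1245]
tcp_rot: [0.86, 0.51, 0.001, 0.001]
wrist_force: [5.9, -1.6, -5.6]
grip_width: 0.098
finger_force: 30.0
```

{"fn": "servo_tool", "kwargs": {"rows": [{"tx":0,"ty":0,"tz":0,"roll":0.034},{"tx":0,"ty":0,"tz":0,"roll":0.068},{"tx":0,"ty":0,"tz":0,"roll":0.102},{"tx":0,"ty":0,"tz":0,"roll":0.136},{"tx":0,"ty":0,"tz":0,"roll":0.17},{"tx":0,"ty":0,"tz":0,"roll":0.204},{"tx":0,"ty":0,"tz":0,"roll":0.238},{"tx":0,"ty":0,"tz":0,"roll":0.272},{"tx":0,"ty":0,"tz":0,"roll":0.306},{"tx":0,"ty":0,"tz":0,"roll":0.335},{"tx":0,"ty":0,"tz":0,"roll":0.335},{"tx":0,"ty":0,"tz":0,"roll":0.335}]}}

```text
t: 9.85
tool_pos: [0.5391, 0.0222, 0.1245]
tcp_rot: [1.0, 0.009, 0.002, 0.001]
wrist_force: [6.0, -4.0, -6.4]
grip_width: 0.096
finger_force: 30.0
```

{"fn": "servo_tool", "kwargs": {"rows": [{"tx":0,"ty":0,"tz":0,"roll":0},{"tx":0,"ty":0,"tz":0,"roll":0},{"tx":0,"ty":0,"tz":0,"roll":0},{"tx":0,"ty":0,"tz":0,"roll":0},{"tx":0,"ty":0,"tz":0,"roll":0},{"tx":0,"ty":0,"tz":0,"roll":0}], "grip": -0.5}}

```text
t: 10.45
tool_pos: [0.5373, 0.0233, 0.1243]
tcp_rot: [1.0, 0.009, -0.0, -0.0]
wrist_force: [0.5, -0.7, -0.1]
grip_width: 0.621
finger_force: 0.0
```

{"fn": "servo_tool", "kwargs": {"rows": [{"tx":0,"ty":0,"tz":-0.04,"roll":0},{"tx":0,"ty":0,"tz":-0.1,"roll":0},{"tx":0,"ty":0,"tz":-0.16,"roll":0},{"tx":0,"ty":0,"tz":-0.22,"roll":0},{"tx":0,"ty":0,"tz":-0.22,"roll":0},{"tx":0,"ty":0,"tz":-0.22,"roll":0}]}}

```text
t: 11.05
tool_pos: [0.5379, 0.0232, 0.3016]
tcp_rot: [1.0, 0.009, 0.001, 0.0]
wrist_force: [0.5, -0.4, -1.3]
grip_width: 0.752
finger_force: 0.0
```

```bash
python3 - <<'E'
from h import *
p=viewer.camera_params('wrist'); f=viewer.grab_frame('wrist')[:,:,::-1]; g=viewer.grab_frame('side')[:,:,::-1]
T=np.array(p['cam_to_world']);q=T[:3,:3].T@(np.array([.537,.0225,.146])-T[:3,3]); u,v=(np.array(p['K'])@q/q[2])[:2].astype(int); print(u,v,T.round(3).tolist())
np.save('w2.npy',{k:np.array(x) for k,x in p.items()},allow_pickle=True); cv2.imwrite('pics/w2.png',f)
a=cv2.resize(f[v-30:v+30,u-30:u+30],(400,400),interpolation=2); b=cv2.resize(g[110:240,170:300],(400,400),interpolation=2)
cv2.imwrite('pics/c5.png',np.hstack([a,b]))
E
```

```text
256 177 [[0.018, -0.962, -0.272, 0.608], [-1.0, -0.018, -0.004, 0.024], [-0.001, 0.272, -0.962, 0.447], [0.0, 0.0, 0.0, 1.0]]
```

View pics/c5.png

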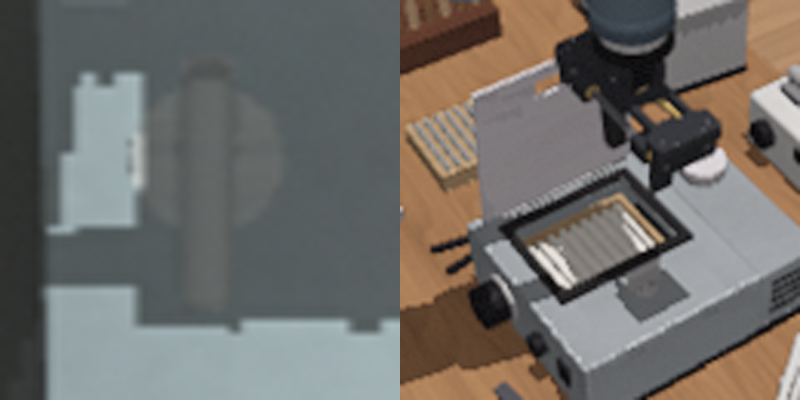

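The wing (left panel, vertical blade at (208,190)) now lies along the extractor's x, parallel to the seal. The lid still stands open. Next I close the fingers, rise, and go over to the lid's outer side.

{"fn": "servo_tool", "kwargs": {"rows": [{"tx":0,"ty":0,"tz":-0.06,"roll":-0.04},{"tx":0,"ty":0,"tz":-0.125,"roll":-0.1},{"tx":0,"ty":0,"tz":-0.125,"roll":-0.494},{"tx":0,"ty":0,"tz":-0.125,"roll":-0.494},{"tx":0,"ty":0,"tz":-0.125,"roll":-0.494},{"tx":0,"ty":0,"tz":-0.125,"roll":-0.494},{"tx":0,"ty":0,"tz":-0.125,"roll":-0.494},{"tx":0,"ty":0,"tz":-0.125,"roll":-0.494},{"tx":0,"ty":0,"tz":-0.125,"roll":-0.494},{"tx":0,"ty":0,"tz":-0.125,"roll":-0.494},{"tx":0,"ty":0,"tz":-0.125,"roll":-0.494},{"tx":0,"ty":0,"tz":-0.125,"roll":-0.494}], "grip": 1}}

```text
t: 12.35
tool_pos: [0.5368, 0.0233, 0.3979]
tcp_rot: [0.707, 0.707, -0.001, -0.002]
wrist_force: [0.6, 0.3, -0.0]
grip_width: 0.005
finger_force: 0.0
```

{"fn": "servo_tool", "kwargs": {"rows": [{"tx":0.05,"ty":0,"tz":0,"roll":0},{"tx":0.1,"ty":-0.005,"tz":0,"roll":0},{"tx":0.15,"ty":-0.005,"tz":0,"roll":0},{"tx":0.2,"ty":-0.005,"tz":0,"roll":0},{"tx":0.25,"ty":-0.005,"tz":0,"roll":0},{"tx":0.3,"ty":-0.005,"tz":0,"roll":0},{"tx":0.32,"ty":-0.005,"tz":0,"roll":0},{"tx":0.32,"ty":-0.005,"tz":0,"roll":0},{"tx":0.32,"ty":-0.005,"tz":0,"roll":0}]}}

```text
t: 13.25
tool_pos: [0.5334, 0.2784, 0.3994]
tcp_rot: [0.707, 0.707, -0.001, -0.0]
wrist_force: [0.0, 0.0, -0.8]
grip_width: 0.001
finger_force: 0.0
```

```bash
python3 - <<'E'
from h import *
s=arm.read_state(); p=s['tool_pos']; print(s['t'],p,s['tcp_rot'],s['grip_width'])
g=viewer.grab_frame('side')[:,:,::-1]; t=viewer.grab_frame('top')[:,:,::-1]
cv2.imwrite('pics/side2.png',g);cv2.imwrite('pics/top2.png',t)
for ph in list(range(88,0,-4))+[2,0]:
    r=np.interp(ph,[60,84],[.153,.165]); f=np.radians(ph)
    y=.2065-r*np.cos(f)+.002*np.sin(f)+.009; z=.116+r*np.sin(f)+.002*np.cos(f)
    print(ph,'y %.4f z %.4f  tx %.3f tz %.3f'%(y,z,(y-.28)/.8,(.283-z)/.8))
E
```

```text
13.25 [0.53337015 0.27840165 0.39940349] [ 7.07418984e-01  7.06793829e-01 -9.27746491e-04 -6.41187677e-05] 0.0008904673980723744
88 y 0.2117 z 0.2810  tx -0.085 tz 0.003
84 y 0.2002 z 0.2803  tx -0.100 tz 0.003
80 y 0.1892 z 0.2769  tx -0.114 tz 0.008
76 y 0.1785 z 0.2727  tx -0.127 tz 0.013
72 y 0.1683 z 0.2678  tx -0.140 tz 0.019
68 y 0.1585 z 0.2623  tx -0.152 tz 0.026
64 y 0.1494 z 0.2562  tx -0.163 tz 0.034
60 y 0.1407 z 0.2495  tx -0.174 tz 0.042
56 y 0.1316 z 0.2440  tx -0.185 tz 0.049
52 y 0.1229 z 0.2378  tx -0.196 tz 0.057
48 y 0.1146 z 0.2310  tx -0.207 tz 0.065
44 y 0.1068 z 0.2237  tx -0.216 tz 0.074
40 y 0.0996 z 0.2159  tx -0.226 tz 0.084
36 y 0.0929 z 0.2075  tx -0.234 tz 0.094
32 y 0.0868 z 0.1988  tx -0.241 tz 0.105
28 y 0.0813 z 0.1896  tx -0.248 tz 0.117
24 y 0.0765 z 0.1801  tx -0.254 tz 0.129
20 y 0.0724 z 0.1702  tx -0.259 tz 0.141
16 y 0.0690 z 0.1601  tx -0.264 tz 0.154
12 y 0.0663 z 0.1498  tx -0.267 tz 0.167
8 y 0.0643 z 0.1393  tx -0.270 tz 0.180
4 y 0.0630 z 0.1287  tx -0.271 tz 0.193
2 y 0.0627 z 0.1233  tx -0.272 tz 0.200
0 y 0.0625 z 0.1180  tx -0.272 tz 0.206
```

{"fn": "servo_tool", "kwargs": {"rows": [{"tx":0,"ty":0,"tz":0.05,"roll":0},{"tx":0,"ty":0,"tz":0.1,"roll":0},{"tx":0,"ty":0,"tz":0.145,"roll":0},{"tx":-0.03,"ty":0,"tz":0.145,"roll":0},{"tx":-0.06,"ty":0,"tz":0.145,"roll":0},{"tx":-0.08,"ty":0,"tz":0.145,"roll":0},{"tx":-0.08,"ty":0,"tz":0.145,"roll":0},{"tx":-0.08,"ty":0,"tz":0.145,"roll":0}]}}

```text
t: 14.15
tool_pos: [0.5338, 0.2148, 0.285]
tcp_rot: [0.708, 0.706, 0.001, 0.0]
wrist_force: [-0.5, -0.2, 0.3]
grip_width: -0.0
finger_force: 0.0
```

{"fn": "servo_tool", "kwargs": {"rows": [{"tx":-0.009,"ty":0,"tz":0.002,"roll":0},{"tx":-0.019,"ty":0,"tz":0.004,"roll":0},{"tx":-0.026,"ty":0,"tz":0.006,"roll":0},{"tx":-0.033,"ty":0,"tz":0.009,"roll":0},{"tx":-0.04,"ty":0,"tz":0.012,"roll":0},{"tx":-0.046,"ty":0,"tz":0.014,"roll":0}]}}

```text
t: 14.75
tool_pos: [0.5335, 0.1781, 0.2731]
tcp_rot: [0.707, 0.707, 0.0, 0.0]
wrist_force: [0.7, 2.3, 1.7]
grip_width: 0.002
finger_force: 1.1
```

{"fn": "servo_tool", "kwargs": {"rows": [{"tx":-0.013,"ty":0,"tz":0.006,"roll":0},{"tx":-0.025,"ty":0,"tz":0.013,"roll":0},{"tx":-0.036,"ty":0,"tz":0.021,"roll":0},{"tx":-0.047,"ty":0,"tz":0.029,"roll":0},{"tx":-0.058,"ty":0,"tz":0.036,"roll":0},{"tx":-0.069,"ty":0,"tz":0.044,"roll":0},{"tx":-0.08,"ty":0,"tz":0.052,"roll":0},{"tx":-0.089,"ty":0,"tz":0.061,"roll":0},{"tx":-0.099,"ty":0,"tz":0.071,"roll":0},{"tx":-0.107,"ty":0,"tz":0.081,"roll":0}]}}

```text
t: 15.75
tool_pos: [0.5332, 0.0922, 0.2075]
tcp_rot: [0.707, 0.707, -0.0, -0.0]
wrist_force: [1.1, 0.1, 1.5]
grip_width: 0.001
finger_force: 0.5
```

{"fn": "servo_tool", "kwargs": {"rows": [{"tx":-0.007,"ty":0,"tz":0.011,"roll":0},{"tx":-0.014,"ty":0,"tz":0.023,"roll":0},{"tx":-0.02,"ty":0,"tz":0.035,"roll":0},{"tx":-0.025,"ty":0,"tz":0.047,"roll":0},{"tx":-0.03,"ty":0,"tz":0.06,"roll":0},{"tx":-0.033,"ty":0,"tz":0.073,"roll":0},{"tx":-0.035,"ty":0,"tz":0.08,"roll":0},{"tx":-0.036,"ty":0,"tz":0.086,"roll":0},{"tx":-0.036,"ty":0,"tz":0.092,"roll":0},{"tx":-0.037,"ty":0,"tz":0.097,"roll":0}]}}

```text
t: 16.75
tool_pos: [0.5334, 0.0634, 0.1305]
tcp_rot: [0.707, 0.707, 0.0, 0.0]
wrist_force: [0.3, -0.7, 0.5]
grip_width: 0.008
finger_force: 0.2
```

{"fn": "servo_tool", "kwargs": {"rows": [{"tx":0,"ty":0,"tz":0.004,"roll":0},{"tx":-0.001,"ty":0,"tz":0.008,"roll":0},{"tx":-0.001,"ty":0,"tz":0.011,"roll":0},{"tx":-0.001,"ty":0,"tz":0.014,"roll":0},{"tx":-0.001,"ty":0,"tz":0.016,"roll":0},{"tx":-0.001,"ty":0,"tz":0.016,"roll":0},{"tx":-0.001,"ty":0,"tz":0.016,"roll":0}]}}

```text
t: 17.45
tool_pos: [0.5335, 0.0623, 0.1185]
tcp_rot: [0.707, 0.707, 0.0, 0.0]
wrist_force: [-2.6, -0.8, 5.7]
grip_width: 0.004
finger_force: 2.6
```

{"fn": "servo_tool", "kwargs": {"rows": [{"tx":0,"ty":0,"tz":0.001,"roll":0},{"tx":0,"ty":0,"tz":0.002,"roll":0},{"tx":0,"ty":0,"tz":0.003,"roll":0},{"tx":0,"ty":0,"tz":0.003,"roll":0},{"tx":0,"ty":0,"tz":0.003,"roll":0}]}}

```text
t: 17.95
tool_pos: [0.5336, 0.0623, 0.1183]
tcp_rot: [0.707, 0.707, -0.0, 0.0]
wrist_force: [-10.4, -0.5, 22.4]
grip_width: 0.006
finger_force: 11.3
```

{"fn": "servo_tool", "kwargs": {"rows": [{"tx":0,"ty":0,"tz":0,"roll":0},{"tx":0,"ty":0,"tz":0,"roll":0},{"tx":0,"ty":0,"tz":0,"roll":0},{"tx":0,"ty":0,"tz":0,"roll":0},{"tx":0,"ty":0,"tz":0,"roll":0}]}}

```text
t: 18.45
tool_pos: [0.5336, 0.0623, 0.1182]
tcp_rot: [0.707, 0.707, -0.0, 0.0]
wrist_force: [-11.2, -0.8, 22.5]
grip_width: 0.002
finger_force: 11.2
```

```bash
python3 - <<'E'
from h import *
f=viewer.grab_frame('wrist')[:,:,::-1]; g=viewer.grab_frame('side')[:,:,::-1]
s=arm.read_state(); print(s['tool_pos'],s['wrist_force'],s['finger_force'])
cv2.imwrite('pics/c6.png',np.hstack([cv2.resize(f,(400,300)),cv2.resize(g[110:260,170:370],(400,300),interpolation=2)]))
E
```

```text
[0.53361053 0.06233364 0.11823874] [-11.02795982  -0.781371    22.236903  ] 11.235973674338311
```

View pics/c6.png

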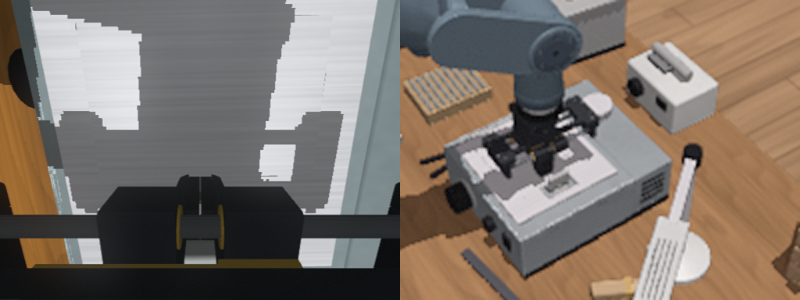

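The lid is shut, with the wing standing in the slot (right panel, (558,185)) and in line. The fingers press with about 22 N at z 118 mm, and the lamp is clear.

```bash
python3 -c "
from bench import hand_in
print(hand_in())"
```

```text
the job is handed in; nothing more can be done
None
```

I handed the job in with the lamp swung clear to the right, the wing in line through the slot, and the lid held fully shut with about 22 N; the hand-in returned no verdict.

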